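Put the label printer back to work after a roll change

TASK

A new roll has just been put into the label printer. With the fingertips push its open cover down until it latches shut, then switch the printer on by pressing the raised end of its power rocker until it tips over, and then press the large round feed key and keep it fully down for two seconds, so that the printer measures the new labels, before letting go. Keep to that order, do not press the two small keys between rocker and feed key, and leave everything else on the packing bench where it is: nothing is to be picked up.

Things in the scene. Friction and masses are not known exactly. Their poses are not given: they have to be found in the camera images.
- printer: Label printer, fixed: white housing 240 mm deep (x) by 234 wide (y), 155 high when shut. Origin: centre of underside; x axis from front to back, y to its left, z up. Black cover over y -53 to +115 mm. On the right a flat black control strip runs front to back (mid line y = -86 mm, 50 mm wide, 125 mm high, 30 mm below the shut cover's top) with keys and rocker, all of one grey plastic.
- cover (a joint): Cover's hinge angle, rad: 0 shut and latched, grows as its front rises; 0.5 to 0.95 at the start. Spring and friction hold it where it stands. Pushing it down at cover_press takes up to 4 N, then 8 to 10 N about 10 mm before it is home, where two sprung latches at its front give way, catch below 0.03 rad and hold it against a firm stop at 0. Not latched, it springs back above 0.1.
- cover_press (a point): Point on the upper (outer) face of the cover, on its middle line, 20 mm behind the front edge of the flat top and 165 mm in front of the hinge: a good place to push. The cover's face is 168 mm wide here. z is the outward normal of the cover's face. Shut, it lies 155 mm above the bench.
- cover_hinge (a point): Point on the hinge line at the back of the cover, on the cover's middle line, 90 mm above the bench. The hinge line runs along the printer's y axis; cover_press moves round it on a circle, backwards as the cover opens.
- power_rocker (a joint): Angle of the power rocker, rad: 0 off (back end raised), 0.4 on (back end down, front end raised). It snaps over its middle at 0.2 and stays on either side.
- rocker_raised_end (a point): On top of the power rocker's back half, 13 mm behind its pivot: the end that stands up when off, to be pressed straight down about 5 mm with 4 N (it then snaps over). The rocker, the rearmost control (pivot at printer x = +70 mm, 5 mm above the strip), is 32 mm long (x) and 21 wide (y); this half is level, 5 mm above the strip, when on. Press well behind the pivot.
- feed_key (a joint): Depth of the feed key, m: 0 released, 0.005 fully down; springs back. First moves at 1.5 N, fully down at 4 N, where it meets a firm stop.
- feed_top (a point): Centre of the top of the feed key: round, 24 mm across, the largest key, frontmost on the strip (printer x = -72 mm). It stands 9.5 mm above the strip when released, 4.5 mm when down; pressed straight down.
- pause_key (a joint): Depth of the front one of the two small keys, m: 0 released, 0.002 fully down (4 N). Not to be pressed.
- cancel_key (a joint): Depth of the back one of the two small keys, m: 0 released, 0.002 fully down (4 N). Not to be pressed.
- pause_key_top (a point): Centre of the top of the front small key (printer x = -18 mm), 9 mm (x) by 16 mm (y), 4 mm above the strip.
- cancel_key_top (a point): Centre of the top of the back small key (printer x = +8 mm), 9 mm (x) by 16 mm (y), 4 mm above the strip.
- spare_roll: Spare roll of labels standing on end, 90 mm across, 102 mm high; origin at the centre of its underside. To be left alone.
- empty_core: Empty cardboard core standing on end, 31 mm across, 102 mm high, right of the printer near its front; origin at the centre of its underside. To be left alone.
- tape_roll: Roll of packing tape lying flat, 104 mm across, 50 mm high, right of the printer; origin at the centre of its underside. To be left alone.
- box_knife: Box knife lying flat, about 145 mm long, 22 mm wide, 18 mm high, along the printer's front; origin under the middle of its handle. To be left alone.
- stapler: Stapler, 130 mm long, 34 mm wide, 42 mm high, left of the printer; origin under its middle. To be left alone.
- pen_cup: Steel cup, 76 mm across, 95 mm high, with pens up to 140 mm, right of the printer's back; origin at the centre of its underside. To be left alone.

How it is judged:
By the outcome, as a careful person would: the job done as asked, in the order asked, and still so for the second after the job is handed in, with the robot touching nothing.
It also fails if it takes over 64 s, if anything falls off the work surface, if the arm or the gripper's body presses on something with over 40 N, if the wrist force passes 120 N, or if a joint passes its speed limit or range.

ROBOT

A 6-joint arm with a two-finger parallel gripper is mounted at the origin on the work surface. World frame = base frame: x ahead of the robot, y to its left, z up, the work surface at z = 0. Lengths are in mm, angles in rad, forces in N, time in s.
With the tool pointing down it reaches from about 300 to 775 mm from the base axis. Payload 14.6 kg.
Tool frame: the origin (TCP) lies at the very end of the fingers, on their centre line; the grasp point (between the pads) lies 19 mm behind it; z points along the fingers, y is the line along which they close (so a half turn about z gives the same grasp; the last joint's range is limited). The gripper opens to 94 mm and grips with 3 to 60 N. Pads are 16 mm wide; open, the fingers measure 119 mm over their backs; the gripper's body (75 mm by 177 mm) begins 78 mm behind the grasp point.
Start: joints at [-1.391, 0.3, 1.521, -0, 1.321, -0.067], TCP at [134.36, -533.326, 205.446] pointing down, gripper open.
Joint ranges: [-3.03, 3.03], [-0.79, 2.21], [0.23, 2.52], [-1.04, 4.18], [0, 3.07], [-2.55, 2.55]. Speed limits (rad/s): [2.22, 2.22, 2.57, 3.14, 3.14, 3.14].

INTERFACE

Orientations are given as [roll, pitch, yaw] about the fixed x, y, z axes, in that order (R = Rz(yaw) Ry(pitch) Rx(roll)).
In Python, from cell import manip, camera, get_calibration gives the robot as it stands. The module is installed in compiled form; this text tells all that it offers.
- The arm moves only by the tool jog_arm, never from a script. Its argument "plan" is one flat list of numbers, 6 for each row, row after row: the shift along the world's x, y, z in m, then the turn, a rotation vector about the world's x, y, z in degrees. A call has 1 to 20 rows; each row is the pose to reach, as a shift and turn from the pose commanded when the call began; what a row does not reach only later rows make up. A row lasts 1/10 s, in which the tool goes at most 50 mm and 8.59 degrees, less where a joint would pass 70% of its speed; a pose out of reach is approached as far as the arm can. A call with a gripper value outside its range is refused whole. "claw" is the finger opening in m, from 0 to 0.094, set as the call begins (left out, the last holds). The fingers move at their own pace and stop on an object; "force" is the grip in N (left out, the last holds). Time passes only in rows, so rows that repeat a pose let the fingers close. It gives the time, the measured TCP pose, the force, the opening and the grip force at its end, in the units of the state.
- manip.read_state(): the state, without advancing time (a new reading comes with each control period).
- camera(name): name is "scene" or "top"; returns (picture, depth): 480x640x3 uint8, red, green, blue; 480x640 float32, mm along the optical axis (not along the pixel's ray), 0 where there is no reading.
- get_calibration(name): a dict with "fx", "fy", "cx", "cy" (pixels), "k1" (the pictures are not rectified: a ray, as slopes to the right and down, at radius r is drawn at 1 + k1 r^2 times it, then the intrinsics apply), "origin" and "attitude" of the camera in the world. Camera axes: x right, y down, z forward; pixel columns grow to the right and rows downward; lengths in mm; the calibration is good to about 2 mm. A picture is of the moment at which its call begins. get_calibration takes no time and is no camera call.
- manip.sign_off(): hands the job in; it is judged then, once.
The state is a dict: "clock": time; "joints": joint angles; "qd": joint speeds; "effort": joint torques, N m; "eef_pos": TCP position; "eef_rot": TCP orientation; "wrist_force": force on the tool from outside, world axes, zero at the start; "moment": the same for the moment, N m; "finger_gap": finger opening in mm; "finger_force": force on a finger pad.
Only numpy, scipy, OpenCV 4.12 (cv2) and the standard library are available. Lean on these libraries where they do the work, as an engineer would, in place of code of your own. Each camera call takes 0.05 s, during which the arm holds its last target. There are 200 camera calls.

## Working session

There is one attempt and no reset: what is moved stays moved. The work goes in short steps, Python scripts to look and compute and a tool call to move; the robot and the scene stay as the last step left them, time stands still between calls to the robot, and variables do not carry over. Pictures are saved under pics/ and viewed, at most 10 in all, crops included, and the job is handed in when it is done.

Besides the shell and the picture viewer there is one more tool, called after "Emit:" as name(argument=value, ...), one argument or row to a line, values as JSON. jog_arm: Moves the arm, as the interface text tells. Its arguments: {"type":"object","properties":{"plan":{"type":"array"},"claw":{"type":"number"},"force":{"type":"number"}},"required":["plan"]}

```bash
mkdir -p pics; cat > h.py <<'E'
import numpy as np, cv2
from cell import manip, camera, get_calibration
from scipy.spatial.transform import Rotation as R
def att(c):
    a=np.array(c["attitude"],float)
    return a if a.shape==(3,3) else R.from_euler('xyz',a).as_matrix()
def rays(c,uv):
    uv=np.atleast_2d(np.array(uv,float))
    K=np.array([[c["fx"],0,c["cx"]],[0,c["fy"],c["cy"]],[0,0,1.]])
    p=cv2.undistortPoints(uv.reshape(-1,1,2),K,np.array([c["k1"],0,0,0.])).reshape(-1,2)
    return np.c_[p,np.ones(len(p))]
def pts(c,uv,d): return np.array(c["origin"])+(rays(c,uv)*np.asarray(d).reshape(-1,1))@att(c).T
def plane(c,uv,z):
    r=rays(c,uv)@att(c).T; o=np.array(c["origin"])
    return o+r*((z-o[2])/r[:,2])[:,None]
E
python3 - <<'E'
from h import *
for n in("scene","top"):
    c=get_calibration(n);print(n,c)
    p,d=camera(n);cv2.imwrite(f"pics/{n}0.png",p[:,:,::-1]);np.savez(f"{n}0.npz",p=p,d=d)
print(manip.read_state())
E
```

```text
scene {'fx': 570.5823883932597, 'fy': 570.5823883932597, 'cx': 324.29384101860865, 'cy': 239.77693220044057, 'k1': -0.11395860958975668, 'origin': array([374.57286974, 230.42367034, 996.57133024]), 'attitude': array([-2.86003851,  0.00717898, -2.19568885])}
top {'fx': 536.4243018802305, 'fy': 536.4243018802305, 'cx': 317.3305993380048, 'cy': 242.63496347621088, 'k1': -0.12040903108602248, 'origin': array([ 448.79726733,   63.85099298, 1178.63745306]), 'attitude': array([-2.99033853,  0.01221149, -1.56573333])}
{'clock': 0.1, 'joints': array([-1.39056516e+00,  3.00415394e-01,  1.52152386e+00,  3.15261749e-05,
        1.32065822e+00, -6.66028832e-02]), 'qd': array([ 0.00026687, -0.00132672, -0.00121866,  0.00082448,  0.00016796,
        0.00100054]), 'effort': array([ 2.07004960e-03, -5.32642722e+01, -3.53283191e+01,  7.09267915e-02,
        2.35034258e-02, -7.09016649e-05]), 'eef_pos': array([ 134.3473386 , -533.1058419 ,  204.94108185]), 'eef_rot': array([-3.14059210e+00, -9.73435510e-05,  2.46826177e-01]), 'wrist_force': array([ 0.42979007, -0.58055384,  0.78042821]), 'moment': array([ 0.02565919, -0.04460199,  0.01980105]), 'finger_force': 0.0, 'finger_gap': 94.1899548095146}
```

View pics/scene0.png

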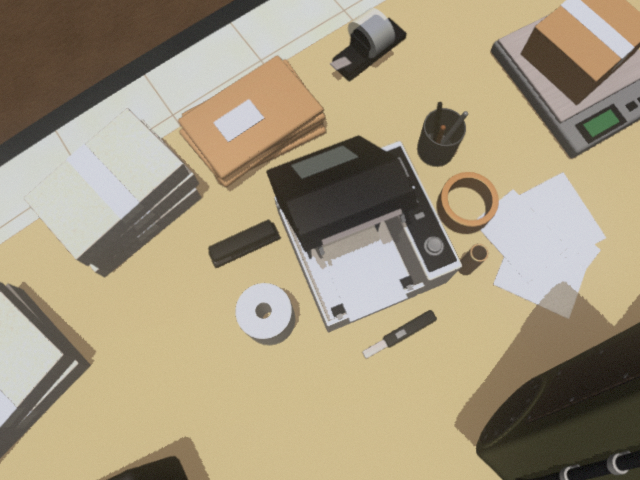

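View pics/top0.png

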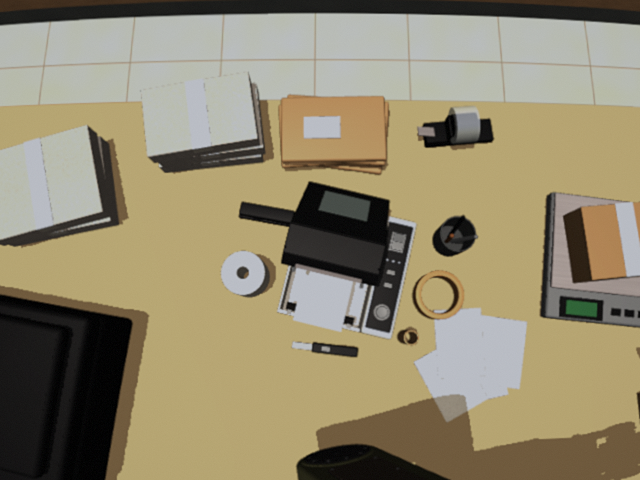

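The scene view shows the printer with its cover raised. In the top view the strip runs from about (398,242) (rocker) to (381,312) (feed key). The cover spans about (285–390, 185–283), and the core is at (408,337). I'll enlarge the strip next.

```bash
python3 - <<'E'
from h import *
z=np.load("top0.npz");p,d=z["p"],z["d"];c=get_calibration("top")
cv2.imwrite("pics/topc.png",cv2.resize(p[175:345,270:430,::-1],None,fx=3.5,fy=3.5,interpolation=cv2.INTER_CUBIC))
v,u=np.mgrid[175:345,230:440]
P=pts(c,np.c_[u.ravel(),v.ravel()],d[175:345,230:440].ravel()).reshape(170,210,3)
for n,(a,b) in dict(feed=(381,312),k1=(388,285),k2=(391,271),rock=(398,242),strip=(384,300),cov=(330,255),lid=(345,205),bench=(430,330),core=(408,337),tape=(438,277)).items(): print(n,P[b-175,a-230].round(1),d[b,a])
print("plane z=130: feed",plane(c,[[381,312],[398,242]],130).round(1))
# feed circle: bright blob in strip
z=np.load("scene0.npz");cv2.imwrite("pics/scenec.png",cv2.resize(z["p"][130:330,260:480,::-1],None,fx=3,fy=3,interpolation=cv2.INTER_CUBIC))
E
```

```text
feed [472.5 -46.7 133. ] 1035.7568
k1 [525.  -61.  132.2] 1044.249
k2 [552.8 -67.7 128.6] 1051.9044
rock [610.2 -82.1 131.1] 1057.9739
strip [496.1 -53.7 124.4] 1047.7122
cov [565.3  54.  274.9] 910.80994
lid [671.5  24.9 189.2] 1011.07214
bench [ 4.364e+02 -1.676e+02  2.000e-01] 1160.0374
core [ 421.4 -118.5    4.2] 1154.5201
tape [ 551.  -184.5   16. ] 1161.5052
plane z=130: feed [[472.6 -47.  130. ]
 [610.4 -82.2 130. ]]
```

View pics/topc.png

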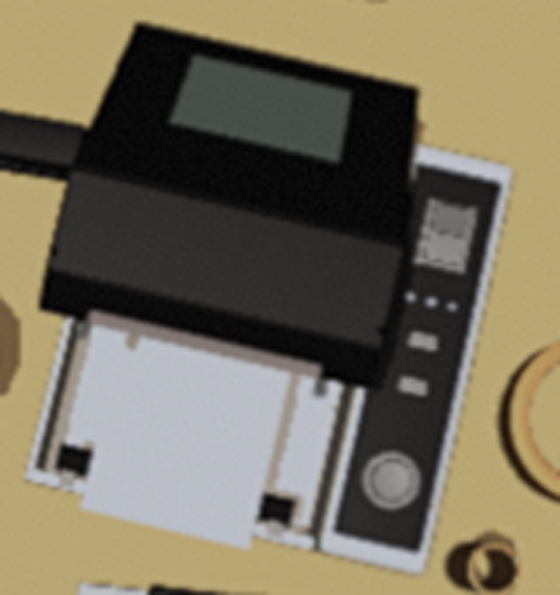

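View pics/scenec.png

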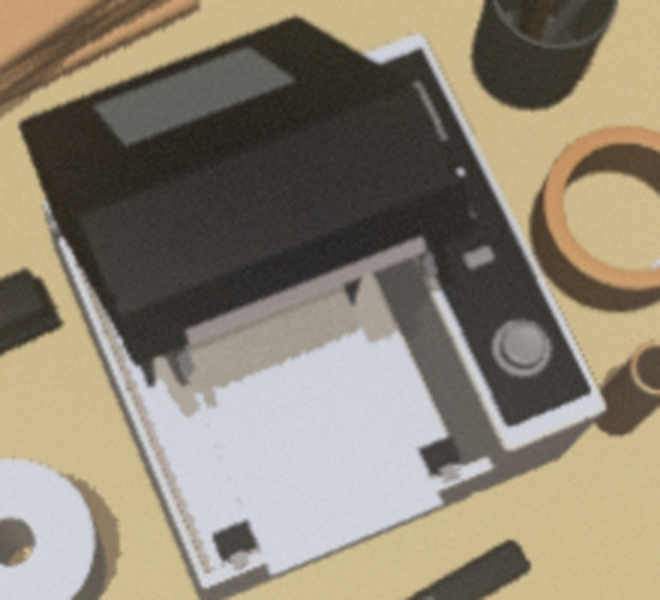

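```bash
cat > fit.py <<'E'
from h import *
z=np.load("top0.npz");p,d=z["p"],z["d"];c=get_calibration("top")
g=cv2.cvtColor(p,cv2.COLOR_RGB2GRAY)
def cen(u0,v0,r,s=0):
    w=g[v0-r:v0+r+1,u0-r:u0+r+1]; m=(w>90).astype(np.uint8)
    n,l,st,ct=cv2.connectedComponentsWithStats(m); i=1+np.argmax(st[1:,4])
    return ct[i]+[u0-r,v0-r],st[i]
px=[];zz=[134.5,129,129,132]
for a in [(382,312,11),(388,285,5),(391,272,5),(398,243,11)]:
    q,s=cen(*a);px.append(q);print(q,s)
W=np.array([plane(c,q,h)[0] for q,h in zip(px,zz)])
X=np.array([-72,-18,8,70.])
print(W.round(1))
A=np.polyfit(X,W[:,:2],1);yaw=np.arctan2(A[0,1],A[0,0]);print("scale",np.hypot(*A[0]),"yaw",yaw)
ex=np.array([np.cos(yaw),np.sin(yaw)]);ey=np.array([-ex[1],ex[0]])
o=(W[:,:2]-X[:,None]*ex+86*ey).mean(0);print("origin",o, "res",((W[:,:2]-o)@np.c_[ex,ey]).round(1))
def w2(x,y): return o+x*ex+y*ey
E
python3 - <<'E'
from fit import *
for n in ("top","scene"):
    z=np.load(n+"0.npz");d=z["d"];cc=get_calibration(n)
    v,u=np.mgrid[0:480,0:640];P=pts(cc,np.c_[u.ravel(),v.ravel()],d.ravel());P=P[d.ravel()>0]
    L=np.c_[(P[:,:2]-o)@ex,(P[:,:2]-o)@ey,P[:,2]]
    print(n)
    for y0 in(31,-40,100):
        s=L[abs(L[:,1]-y0)<4]; print(y0,[(x,*np.percentile(s[abs(s[:,0]-x)<4,2],[10,90]).round(0)) for x in range(-130,220,10) if (abs(s[:,0]-x)<4).any()])
for n,x,y in[("press_shut",0,31)]:pass
cc=get_calibration("scene");z=np.load("scene0.npz")
print("scene feed",plane(cc,[[260+521/3,130+346/3]],134.5),"want",w2(-72,-86), "rocker raised",w2(83,-86),"cancel",w2(8,-86))
E
```

```text
[381.31707317 311.68292683] [  3   3  16  16 205]
[387.51515152 284.93939394] [ 1  3  8  5 33]
[390.61290323 272.06451613] [ 1  3  8  5 31]
[396.93227092 242.27888446] [  2   0  17  21 251]
[[473.1 -47.1 134.5]
 [525.4 -60.4 129. ]
 [550.7 -66.8 129. ]
 [609.5 -79.8 132. ]]
scale 0.9879245971839272 yaw -0.23541571952668539
origin [562.63756382  19.38276318] res [[-71.6 -85.6]
 [-17.6 -86.3]
 [  8.5 -86.6]
 [ 68.7 -85.6]]
top
31 [(-130, np.float64(-2.0), np.float64(91.0)), (-120, np.float64(89.0), np.float64(94.0)), (-110, np.float64(90.0), np.float64(95.0)), (-100, np.float64(91.0), np.float64(96.0)), (-90, np.float64(90.0), np.float64(95.0)), (-80, np.float64(89.0), np.float64(95.0)), (-70, np.float64(91.0), np.float64(94.0)), (-60, np.float64(89.0), np.float64(94.0)), (-50, np.float64(91.0), np.float64(96.0)), (-40, np.float64(91.0), np.float64(264.0)), (-30, np.float64(92.0), np.float64(269.0)), (-20, np.float64(145.0), np.float64(276.0)), (-10, np.float64(274.0), np.float64(277.0)), (0, np.float64(274.0), np.float64(278.0)), (10, np.float64(275.0), np.float64(278.0)), (20, np.flo
[... 6931 characters left out ...]
.0)), (50, np.float64(18.0), np.float64(259.0)), (60, np.float64(240.0), np.float64(247.0)), (70, np.float64(228.0), np.float64(234.0)), (80, np.float64(215.0), np.float64(222.0)), (90, np.float64(204.0), np.float64(210.0)), (100, np.float64(190.0), np.float64(198.0)), (110, np.float64(178.0), np.float64(185.0)), (120, np.float64(166.0), np.float64(173.0)), (130, np.float64(154.0), np.float64(162.0)), (140, np.float64(141.0), np.float64(148.0)), (150, np.float64(135.0), np.float64(136.0)), (210, np.float64(-1.0), np.float64(3.0))]
scene feed [[472.11742229 -44.41645157 134.5       ]] want [472.56424247 -47.45133576] rocker raised [623.28894875 -83.60466084] cancel [550.35763926 -66.11111645]
```

The fit gives a printer yaw of about -0.24 rad and an origin near (562.5, 20). Control spacing is within 1.5% of the given sizes, and the strip and key heights match. The cover is open about 0.89 rad with its hinge at printer x≈100, and that also agrees with the text. Next I'll compute the waypoints.

```bash
cat > wp.py <<'E'
from h import *
o=np.array([562.5,20.4]);yaw=-0.24;Rz=np.array([[np.cos(yaw),-np.sin(yaw)],[np.sin(yaw),np.cos(yaw)]])
def w(x,y,z): return np.r_[o+Rz@[x,y],z]
def cov(t): a=t+np.arctan2(65,165);return w(100-177.3*np.cos(a),31,90+177.3*np.sin(a)+8*np.tan(t))
E
python3 - <<'E'
from wp import *
s=np.array([134.36,-533.326,205.446])
print("above",cov(.9)+[0,0,35]-s)
b=cov(.9)+[0,0,35]
for t in np.arange(.9,-.01,-.1): print(round(t,1),cov(t).round(1),(cov(t)-b).round(1))
for n,q in dict(rock=(85,-86,135),feed=(-72,-86,134.5)).items(): print(n,w(*q).round(1),(w(*q)-cov(0)).round(1))
E
```

```text
above [482.48529361 572.34154005  99.24917338]
0.9 [616.8  39.  269.7] [  0.   0. -35.]
0.8 [600.6  43.  261.8] [-16.2   4.  -42.8]
0.7 [585.1  46.8 252.7] [-31.7   7.8 -52. ]
0.6 [570.4  50.4 242.3] [-46.4  11.4 -62.4]
0.5 [556.6  53.7 230.5] [-60.2  14.7 -74.2]
0.4 [544.   56.8 217.5] [-72.8  17.8 -87.2]
0.3 [532.6  59.6 203.3] [ -84.3   20.6 -101.4]
0.2 [522.5  62.1 188.1] [ -94.3   23.1 -116.6]
0.1 [513.9  64.2 171.9] [-103.    25.2 -132.8]
0.0 [506.8  66.  155. ] [-110.1   26.9 -149.7]
rock [624.6 -83.3 135. ] [ 117.9 -149.3  -20. ]
feed [472.1 -46.  134.5] [ -34.6 -112.   -20.5]
```

Emit:
jog_arm(
  plan=[0,0,0.05,0,0,0,0.03,0.03,0.1,0,0,-3,0.062,0.067,0.1,0,0,-6,0.094,0.105,0.1,0,0,-9,0.126,0.143,0.1,0,0,-11,0.158,0.181,0.1,0,0,-13,0.19,0.219,0.1,0,0,-15,0.222,0.257,0.1,0,0,-17,0.254,0.295,0.1,0,0,-19,0.286,0.333,0.1,0,0,-21,0.318,0.371,0.1,0,0,-23,0.35,0.409,0.1,0,0,-25,0.382,0.447,0.1,0,0,-27,0.414,0.485,0.1,0,0,-28,0.446,0.523,0.1,0,0,-28,0.4825,0.5725,0.1,0,0,-28,0.4825,0.5725,0.1,0,0,-28,0.4825,0.5725,0.1,0,0,-28],
  claw=0,
  force=20,
)

```text
clock: 1.9
eef_pos: [617.5, 41.2, 304.0]
eef_rot: [3.141, 0.002, -0.239]
wrist_force: [-0.0, -0.0, 0.4]
finger_gap: 0.4
finger_force: 0.0
```

Emit:
jog_arm(
  plan=[0,0,-0.012,0,0,0,0,0,-0.024,0,0,0,0,0,-0.035,0,0,0,-0.004,0.001,-0.037,0,0,0,-0.008,0.002,-0.039,0,0,0,-0.012,0.003,-0.041,0,0,0,-0.016,0.004,-0.043,0,0,0,-0.024,0.006,-0.047,0,0,0,-0.032,0.008,-0.052,0,0,0,-0.039,0.0095,-0.057,0,0,0,-0.046,0.0115,-0.062,0,0,0,-0.053,0.013,-0.068,0,0,0,-0.06,0.0145,-0.074,0,0,0,-0.0665,0.016,-0.0805,0,0,0,-0.073,0.018,-0.087,0,0,0,-0.073,0.018,-0.087,0,0,0],
)

```text
clock: 3.5
eef_pos: [542.9, 57.4, 217.3]
eef_rot: [3.141, 0.002, -0.242]
wrist_force: [-0.8, 0.4, 0.5]
finger_gap: 0.8
finger_force: 0.0
```

```bash
python3 - <<'E'
from h import *
out=[]
for n in("scene","top"):
    p,d=camera(n);out.append(p[130:360,220:480,::-1]);np.savez(f"{n}1.npz",p=p,d=d)
cv2.imwrite("pics/s1.png",cv2.resize(np.hstack(out),None,fx=1.5,fy=1.5))
s=manip.read_state();print(s["wrist_force"],s["eef_pos"],s["moment"])
E
```

```text
[-0.2141159  -0.39163998 -0.3414214 ] [543.77509634  57.19273245 218.12630632] [ 0.01269391 -0.01860123 -0.03647217]
```

View pics/s1.png

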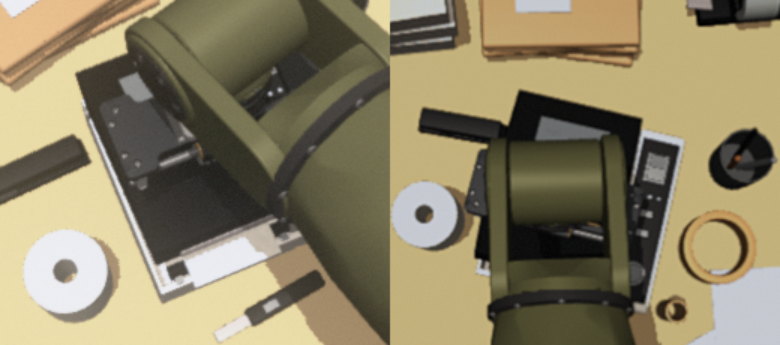

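The picture shows the cover has followed the fingertips down to about half open, with its front edge now over the printer front. Nothing else has moved, so I'll carry on to the latch.

Emit:
jog_arm(
  plan=[-0.006,0.0015,-0.007,0,0,0,-0.0115,0.003,-0.014,0,0,0,-0.0165,0.004,-0.022,0,0,0,-0.0215,0.005,-0.0295,0,0,0,-0.026,0.0065,-0.0375,0,0,0,-0.03,0.0075,-0.0455,0,0,0,-0.034,0.008,-0.053,0,0,0,-0.0365,0.009,-0.059,0,0,0,-0.037,0.009,-0.0625,0,0,0,-0.037,0.009,-0.065,0,0,0,-0.037,0.009,-0.065,0,0,0],
)

```text
clock: 4.7
eef_pos: [505.9, 66.4, 153.1]
eef_rot: [3.141, 0.002, -0.242]
wrist_force: [-7.5, 0.3, 7.7]
finger_gap: 0.6
finger_force: 4.1
```

Emit:
jog_arm(
  plan=[0,0,-0.001,0,0,0,0,0,-0.002,0,0,0,0,0,-0.003,0,0,0,0,0,-0.003,0,0,0],
)

```text
clock: 5.1
eef_pos: [505.5, 66.5, 150.8]
eef_rot: [3.141, 0.003, -0.242]
wrist_force: [-14.4, 1.6, 16.1]
finger_gap: 0.2
finger_force: 8.6
```

Emit:
jog_arm(
  plan=[0,0,0.02,0,0,0,0.02,-0.02,0.06,0,0,0,0.02,-0.06,0.1,0,0,0,0.02,-0.1,0.13,0,0,0,0,-0.14,0.13,0,0,0,0,-0.18,0.13,0,0,0,0,-0.22,0.13,0,0,0,0,-0.25,0.13,0,0,0,0,-0.25,0.13,0,0,0],
)

```text
clock: 6.0
eef_pos: [506.3, -186.6, 279.3]
eef_rot: [3.142, 0.001, -0.245]
wrist_force: [0.7, 1.2, -0.1]
finger_gap: 0.4
finger_force: 0.0
```

```bash
python3 - <<'E'
from wp import *
out=[]
for n in("scene","top"):
    p,d=camera(n);out.append(p[130:360,220:480,::-1]);np.savez(f"{n}2.npz",p=p,d=d)
    cc=get_calibration(n)
    v,u=np.mgrid[0:480,0:640];P=pts(cc,np.c_[u.ravel(),v.ravel()],d.ravel());P=P[d.ravel()>0]
    L=np.c_[(P[:,:2]-o)@Rz,P[:,2]]
    for y0 in(60,31,):
        s=L[abs(L[:,1]-y0)<5]; print(n,y0,[(x,int(np.median(s[abs(s[:,0]-x)<3,2]))) for x in range(-125,160,8) if (abs(s[:,0]-x)<3).any()])
cv2.imwrite("pics/s2.png",cv2.resize(np.hstack(out),None,fx=1.5,fy=1.5))
E
```

```text
scene 60 [(-125, 90), (-117, 114), (-109, 126), (-101, 137), (-93, 149), (-85, 154), (-77, 156), (-69, 155), (-61, 155), (-53, 156), (-45, 155), (-37, 155), (-29, 155), (-21, 156), (-13, 156), (-5, 156), (3, 156), (11, 156), (19, 156), (27, 156), (35, 156), (43, 156), (51, 156), (59, 156), (67, 156), (75, 154), (83, 155), (91, 155), (99, 154), (107, 151)]
scene 31 [(-125, 90), (-117, 113), (-109, 126), (-101, 137), (-93, 148), (-85, 156), (-77, 156), (-69, 156), (-61, 156), (-53, 155), (-45, 155), (-37, 156), (-29, 155), (-21, 156), (-13, 156), (-5, 156), (3, 156), (11, 156), (19, 156), (27, 156), (35, 156), (43, 156), (51, 156), (59, 156), (67, 156), (75, 155), (83, 155), (91, 155), (99, 154), (107, 151)]
top 60 [(-125, 92), (-117, 113), (-109, 128), (-101, 137), (-93, 147), (-85, 154), (-77, 157), (-69, 155), (-61, 156), (-53, 155), (-45, 156), (-37, 156), (-29, 155), (-21, 155), (-13, 157), (-5, 156), (3, 156), (11, 156), (19, 156), (27, 156), (35, 156), (43, 156), (51, 157), (59, 156), (67, 155), (75, 155), (83, 154), (91, 155), (99, 155), (107, 150), (139, 1), (147, 1), (155, 0)]
top 31 [(-125, 92), (-117, 114), (-109, 124), (-101, 137), (-93, 149), (-85, 155), (-77, 155), (-69, 156), (-61, 156), (-53, 156), (-45, 156), (-37, 155), (-29, 155), (-21, 155), (-13, 158), (-5, 156), (3, 157), (11, 156), (19, 157), (27, 157), (35, 156), (43, 156), (51, 156), (59, 156), (67, 157), (75, 155), (83, 155), (91, 154), (99, 154), (107, 151), (139, 0), (147, 0), (155, 0)]
```

View pics/s2.png

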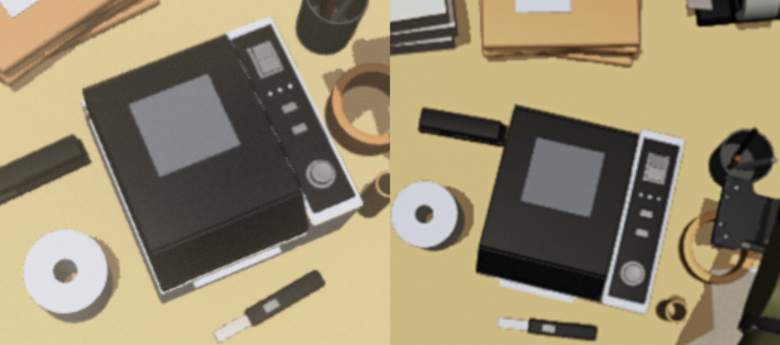

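The cover is shut and latched: the top is flat at 155 mm in both views after release. The rocker and keys are now clear in both views, so I'll refine their positions.

```bash
python3 - <<'E'
from wp import *
f=lambda x,y:(220+x/1.5,130+y/1.5)
# crop centres seen in the viewed picture (scene | top)
G={"scene":dict(feed=(321,174),rock=(264,58)),"top":dict(feed=(632-390,272),rock=(656-390,168))}
for n in G:
    z=np.load(n+"2.npz");g=cv2.cvtColor(z["p"],cv2.COLOR_RGB2GRAY);c=get_calibration(n)
    for k,(x,y) in G[n].items():
        u0,v0=[int(round(t)) for t in f(x,y)];r=15
        m=np.zeros_like(g);cv2.circle(m,(u0,v0),13,255,-1);m=((g>85)&(m>0)).astype(np.uint8)
        q,l,st,ct=cv2.connectedComponentsWithStats(m);i=l[v0,u0] or 1+np.argmax(st[1:,4])
        X=plane(c,ct[i],134.5 if k=="feed" else 132)[0]
        print(n,k,ct[i].round(1),st[i],X.round(1),"printer",(Rz.T@(X[:2]-o)).round(1),"depthz",pts(c,ct[i],[z["d"][v0,u0]])[0].round(1))
print("raised end target",w(85,-86,135),"feed",w(-72,-86,135),manip.read_state()["eef_pos"])
E
```

```text
scene feed [433.5 245.6] [424 236  20  20 314] [472.  -43.9 134.5] printer [-72.7 -84. ] depthz [472.  -44.1 133.8]
scene rock [396.4 169.1] [385 157  24  25 381] [609.4 -77.2 132. ] printer [ 68.8 -83.7] depthz [611.5 -80.  124.2]
top feed [381.3 311.8] [373 304  17  17 226] [472.9 -47.  134.5] printer [-71.  -86.8] depthz [472.9 -47.4 131.2]
top rock [396.9 242.3] [388 232  18  21 274] [609.5 -79.7 132. ] printer [ 69.5 -86.1] depthz [609.8 -80.  130. ]
raised end target [624.62130199 -83.33978908 135.        ] feed [472.12123994 -46.02047673 135.        ] [ 506.69341524 -183.7715619   279.71169552]
```

Emit:
jog_arm(
  plan=[0.04,0.03,0,0,0,0,0.08,0.065,0,0,0,0,0.117,0.101,-0.02,0,0,0,0.117,0.101,-0.06,0,0,0,0.117,0.101,-0.1,0,0,0,0.117,0.101,-0.13,0,0,0,0.117,0.101,-0.13,0,0,0,0.117,0.101,-0.13,0,0,0],
)

```text
clock: 6.9
eef_pos: [624.1, -81.9, 151.5]
eef_rot: [-3.141, -0.001, -0.241]
wrist_force: [1.1, 0.3, 1.3]
finger_gap: 0.8
finger_force: 0.0
```

```bash
python3 - <<'E'
from h import *
out=[]
for n,(v,u) in dict(scene=(110,330),top=(170,330)).items():
    p,d=camera(n);out.append(cv2.resize(p[v:v+160,u:u+130,::-1],None,fx=3,fy=3));np.savez(f"{n}3.npz",p=p,d=d)
cv2.imwrite("pics/s3.png",np.hstack(out))
s=manip.read_state();print(s["wrist_force"],s["eef_pos"])
E
```

```text
[-0.37610695 -0.06830786 -0.18057268] [624.72281469 -82.49252799 152.87232922]
```

View pics/s3.png

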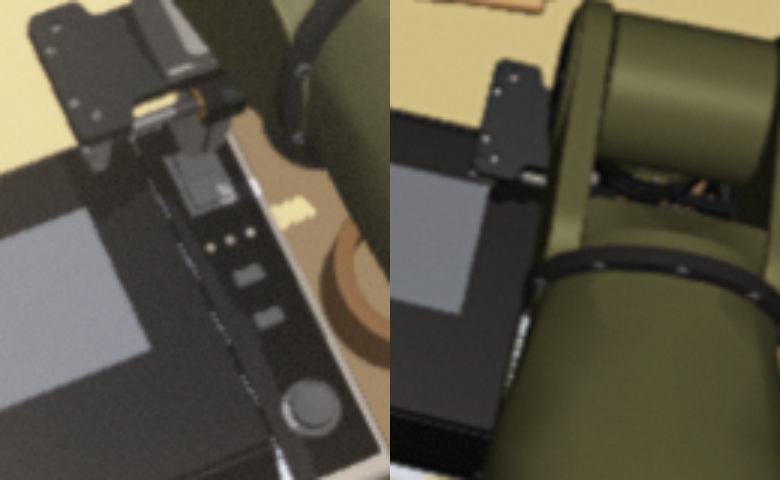

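The scene view shows the fingertips just above the back half of the rocker, around crop (195,150). The small keys and feed key are clear of them. Now I'll press slowly.

Emit:
jog_arm(
  plan=[0,0,-0.006,0,0,0,0,0,-0.012,0,0,0,0,0,-0.015,0,0,0,0,0,-0.017,0,0,0,0,0,-0.019,0,0,0,0,0,-0.021,0,0,0,0,0,-0.021,0,0,0],
)

```text
clock: 7.7
eef_pos: [623.9, -82.9, 130.2]
eef_rot: [3.142, -0.001, -0.242]
wrist_force: [-2.2, 0.1, 7.8]
finger_gap: -0.1
finger_force: 4.3
```

Emit:
jog_arm(
  plan=[0,0,-0.001,0,0,0,0,0,-0.002,0,0,0,0,0,-0.002,0,0,0],
)

```text
clock: 8.0
eef_pos: [624.1, -82.9, 129.9]
eef_rot: [3.142, -0.002, -0.242]
wrist_force: [-8.8, 0.9, 22.6]
finger_gap: 0.5
finger_force: 11.3
```

Emit:
jog_arm(
  plan=[0,0,0.01,0,0,0,0,0,0.04,0,0,0,0,-0.02,0.08,0,0,0,-0.02,-0.06,0.12,0,0,0,-0.05,-0.1,0.15,0,0,0,-0.08,-0.14,0.15,0,0,0,-0.1,-0.16,0.15,0,0,0,-0.1,-0.16,0.15,0,0,0],
)

```text
clock: 8.8
eef_pos: [521.2, -246.1, 278.1]
eef_rot: [3.141, -0.0, -0.246]
wrist_force: [1.2, -0.2, 0.5]
finger_gap: 0.3
finger_force: 0.0
```

```bash
python3 - <<'E'
from h import *
out=[]
for n,(v,u) in dict(scene=(130,360),top=(210,350)).items():
    a=np.load(n+"2.npz")["p"][v:v+130,u:u+95,::-1]
    p,d=camera(n);np.savez(f"{n}4.npz",p=p,d=d);b=p[v:v+130,u:u+95,::-1]
    out+=[cv2.resize(t,None,fx=2,fy=2,interpolation=cv2.INTER_CUBIC) for t in(a,b)]
cv2.imwrite("pics/s4.png",np.hstack(out))
s=manip.read_state();print(s["clock"],s["eef_pos"])
E
```

```text
8.9 [ 523.41278797 -243.2538657   277.42284657]
```

View pics/s4.png

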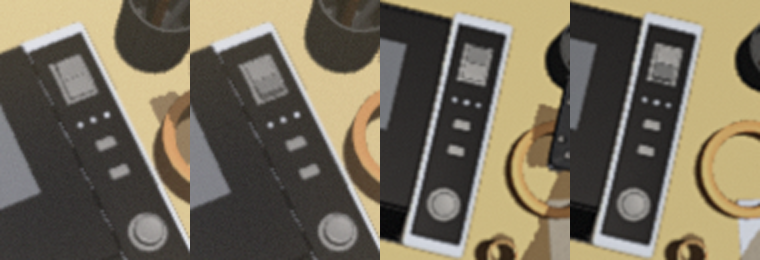

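The rocker's front half is now the raised, differently shaded one in both views, and the back end met a firm stop at 130 mm, so the printer is on. The small keys look unchanged. Next is the feed key.

Emit:
jog_arm(
  plan=[-0.01,0.04,0,0,0,0,-0.02,0.08,0,0,0,0,-0.03,0.12,0,0,0,0,-0.04,0.16,0,0,0,0,-0.0515,0.197,-0.02,0,0,0,-0.0515,0.197,-0.06,0,0,0,-0.0515,0.197,-0.1,0,0,0,-0.0515,0.197,-0.125,0,0,0,-0.0515,0.197,-0.13,0,0,0,-0.0515,0.197,-0.13,0,0,0],
)

```text
clock: 9.9
eef_pos: [472.5, -45.1, 147.4]
eef_rot: [3.142, 0.001, -0.241]
wrist_force: [0.1, 0.3, 0.7]
finger_gap: 0.3
finger_force: 0.0
```

Emit:
jog_arm(
  plan=[0,0,-0.006,0,0,0,0,0,-0.011,0,0,0,0,0,-0.015,0,0,0,0,0,-0.018,0,0,0,0,0,-0.02,0,0,0,0,0,-0.02,0,0,0],
)

```text
clock: 10.5
eef_pos: [473.0, -45.9, 129.7]
eef_rot: [-3.141, -0.002, -0.242]
wrist_force: [-8.8, 3.2, 26.7]
finger_gap: 0.3
finger_force: 13.1
```

The key is on its firm stop at 129.7 mm with 27 N on it. I'll hold it there, then release.

Emit:
jog_arm(
  plan=[0,0,0,0,0,0,0,0,0,0,0,0,0,0,0,0,0,0,0,0,0,0,0,0,0,0,0,0,0,0,0,0,0,0,0,0,0,0,0,0,0,0,0,0,0,0,0,0,0,0,0,0,0,0,0,0,0,0,0,0,0,0,0,0,0,0,0,0,0,0,0,0,0,0,0,0,0,0,0,0,0,0,0,0,0,0,0,0,0,0,0,0,0,0,0,0,0,0,0,0,0,0,0,0,0,0,0,0,0,0,0,0,0,0,0,0,0,0,0,0],
)

```text
clock: 12.5
eef_pos: [473.0, -45.9, 129.7]
eef_rot: [-3.141, -0.002, -0.242]
wrist_force: [-9.9, 2.5, 26.8]
finger_gap: 0.2
finger_force: 13.2
```

Emit:
jog_arm(
  plan=[0,0,0,0,0,0,0,0,0,0,0,0,0,0,0,0,0,0,0,0,0,0,0,0,0,0,0.01,0,0,0,0,0,0.04,0,0,0,0,0,0.08,0,0,0,0,0,0.12,0,0,0,0,-0.04,0.15,0,0,0,0.02,-0.08,0.15,0,0,0,0.04,-0.12,0.15,0,0,0,0.05,-0.16,0.15,0,0,0,0.05,-0.197,0.15,0,0,0,0.05,-0.197,0.15,0,0,0],
)

```text
clock: 13.9
eef_pos: [521.8, -246.4, 276.4]
eef_rot: [3.141, 0.002, -0.246]
wrist_force: [-0.8, -0.3, 0.0]
finger_gap: 0.6
finger_force: 0.0
```

```bash
python3 - <<'E'
from h import *
out=[]
for n in("scene","top"):
    p,d=camera(n);out.append(p[110:370,220:480,::-1])
cv2.imwrite("pics/s5.png",cv2.resize(np.hstack(out),None,fx=1.5,fy=1.5))
s=manip.read_state();print(s["clock"],s["wrist_force"])
E
```

```text
14.0 [-0.41322143  0.56154424  0.94671658]
```

View pics/s5.png

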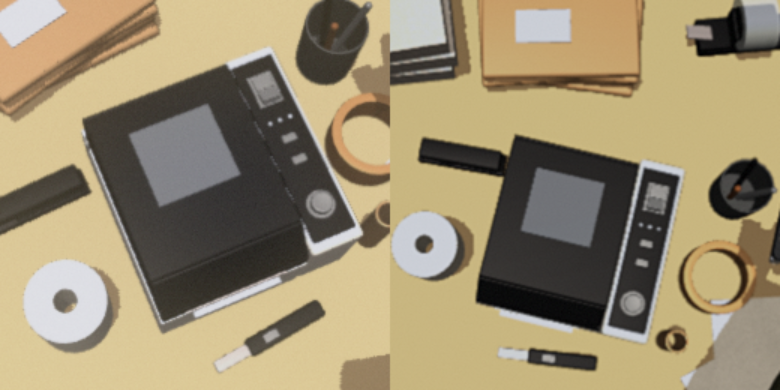

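The final view shows the cover shut, the rocker still tipped over, the feed key released and everything else where it was.

```bash
python3 -c "
from cell import manip;print(manip.sign_off())"
```

```text
the job is handed in; nothing more can be done
None
```

The job is handed in at about 14 s of the 64 s allowed: cover latched shut, printer switched on, and feed key held fully down for about 2.4 s and released, with nothing else on the bench visibly moved.

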